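# Seat the setting block in a squareness gauge and hold it for zeroing

### The job

The squareness gauge has to be zeroed on its setting block. Take the plain full block (no step, no slot) out of the compartment tray, leaving the other two blocks in their compartments, put it down flat on the gauge's plate and press it gently into the corner, one long side firmly against the back rail and one end firmly against the end stop, so that the sprung plunger is pushed in. Finish while still gripping it and pressing it against both, because the plunger pushes it off again if it is let go; do not touch the dial or disturb anything else.

Things in the scene. Friction and masses are not known exactly. Their poses are not given: they have to be found in the camera images.
- master_mid (a point): centre (half-way up) of the setting block: a plain aluminium cuboid, 40 mm (its x) by 70 mm (its y) by 50 mm high (z), about 0.37 kg, no step or slot; it stands upright in one of the three compartments of the tray, its long side roughly along the tray's length. Grip it across the 40 mm near its top.
- stepped_mid (a point): half-way up (25 mm above the underside) an aluminium block of the same outer size (40 x 70 x 50 mm) with about half of its length cut down to 26 mm; stays in its compartment
- slotted_mid (a point): half-way up (25 mm above the underside) an aluminium block of the same outer size (40 x 70 x 50 mm) with a 22 mm wide, 20 mm deep slot across the middle of its top; stays in its compartment
- tray: open wooden tray, 86 (x) by 270 (y) by 24 mm high, walls and floor 5 mm thick, standing on a 55 mm high plywood riser that covers the middle of the bench (305 x 708 mm); three compartments side by side along y, one block in each (which is where varies); origin at the centre of its underside; it does not move
- gauge: squareness gauge, standing fast on the same riser: dark steel plate 150 (x) by 230 mm (y), its top 12 mm above the riser (67 mm above the bench); origin at the centre of its underside. The back rail (along y) stands at its +x side, the end stop and the dial towards -y. Its faces are ground and oiled: the block slides on plate, rail and stop with little friction (about 0.2).
- rail: steel back rail, 18 mm wide, 18 mm high above the plate, 125 mm long; its ground face looks to the gauge's -x, and the origin lies at the foot of that face, half-way along it. The rail lies 22 mm (centre) towards the gauge's +y
- stop: steel end stop, 21 mm wide (x), 18 mm high above the plate, standing close to the rail; its ground face looks to the gauge's +y; origin at the foot of the middle of that face
- corner (a point): the point on the plate's top where the planes of the rail's face and the stop's face cross; axes as the gauge's. A block fully home has its long side in the plane x = 0, its end in the plane y = 0 and its underside at z = 0 of this frame and so its centre at x = -20, y = +35, z = +25 mm
- plunger (a joint): the dial's sprung plunger, a 6 mm ball tip that stands 6 mm proud of the stop's face, 30 mm in front of the rail's face and 14 mm above the plate; reads 0 m when free, grows as it is pushed towards the gauge's -y, 0.006 when a block's end is fully home; spring 1.2 N free, 3 N at home
- dial: dial gauge lying face up on the plate, a 57 mm round case centred at x = 15, y = -82 mm of the gauge, highest point 40 mm above the riser, with a clamp bracket (26 mm high) between it and the end stop; delicate, not to be touched; its origin is the gauge's origin
- hex_set: fold-out hex key set lying on the riser in front of the gauge, 26 x 85 x 22 mm; bystander
- felt_marker: felt marker lying on the riser in front of the tray, 132 mm long; bystander
- oil_bottle: small bottle standing on the bench behind the riser, 38 mm across, 101 mm high; bystander
- tin: round flat tin to the right of the gauge, 66 mm across, 25 mm high; bystander

How it is judged:
By the outcome, as a careful person would: the job done as asked, in the order asked, and still so for the second after the job is handed in, while the arm keeps its last pose, push and grip.
It also fails if it takes over 58 s, if anything falls off the work surface, if the arm or the gripper's body presses on something with over 40 N, if the wrist force passes 120 N, or if a joint passes its speed limit or range.

### The arm

A 7-joint arm with a two-finger parallel gripper is mounted at the origin on a cart in front of the work surface, level with it; the furniture and walls round the work are solid. World frame = base frame: x ahead of the robot, y to its left, z up, the work surface at z = 0. Lengths are in m, angles in rad, forces in N, time in s.
With the tool pointing down it reaches from about 0.35 to 0.775 m from the base axis. Payload 3.1 kg.
Tool frame: the origin (TCP) lies on the centre line of the jaws, within the pads' length; the fingertips stand 14 mm ahead of it and the grasp point (between the pads) lies 5 mm behind it (ctrl.nose_length is the distance from the TCP to the fingertips, in m); z points along the fingers, y is the line along which they close (so a half turn about z gives the same grasp; the last joint's range is limited). The gripper opens to 85 mm and grips with 20 to 120 N. Pads are 22 mm wide; open, the fingers measure 114 mm over their backs; the gripper's body (76 mm by 85 mm) begins 54 mm behind the grasp point. The pads swing forward as they close: fully open they stand 13 mm farther back than shut.
Start: joints at [-1.172, 0.311, 0.014, 1.512, -0.004, 1.319, -0.027], TCP at [0.235, 0.497, 0.245] pointing down, gripper open.
Joint ranges: [-2.7, 2.7], [-0.3, 1.91], [-1.27, 1.3], [0.12, 2.57], [-1.44, 4.58], [0.2, 2.03], [-3.05, 3.05]. Speed limits (rad/s): [2.79, 2.79, 3.14, 3.14, 3.14, 3.14, 3.14].

### API

Orientations are given as a rotation vector (axis times angle).
In Python, from station import ctrl, fingers, solver, vision, readout gives the robot as it stands. The module is installed in compiled form; this text tells all that it offers. Calls block until the motion is done:
- ctrl.move_ptp(position, orientation): joint-space move of the TCP to a pose.
- ctrl.line_to(position, orientation=None, vel=0.15): straight line of the TCP; orientation=None keeps the orientation; vel is the mean speed in m/s.
- ctrl.move_joints(angles): joint-space move.
- fingers.gripper_open() and fingers.clamp(squeeze=None): open the fingers fully, or close them until they stop; squeeze is the grip in N (None keeps the last).
- ctrl.wait(seconds).
- solver.ik(position, orientation): joint angles nearest the present ones, or None.
- vision.capture(name): name is "scene" or "top"; returns a dict with "image" (480x640x3 uint8, red, green, blue), "mtx" (3x3 intrinsics, pixels), "extrinsics" (4x4, takes a point from camera to world coordinates). Camera axes: x right, y down, z forward; pixel columns grow to the right and rows downward; lengths in m; the calibration is good to about 2 mm. A picture is of the moment at which its call begins. There is no depth.
A pose or a line that the arm cannot do raises ctrl.MotionError and nothing moves.
- ctrl.sign_off(): hands the job in; it is judged then, once.
Readings, each from a call of its own:
- readout.get_time_s(): time.
- readout.get_joint_pos(): joint angles.
- readout.get_joint_velocities(): joint speeds.
- readout.get_joint_torque(): joint torques, N m.
- readout.get_tcp_pos(): TCP position.
- readout.get_orientation(): TCP orientation.
- readout.get_contact_force(): force on the tool from outside, world axes, zero at the start.
- readout.get_moment(): the same for the moment, N m.
- readout.get_width(): finger opening in m.
- readout.get_finger_force(): force on a finger pad.
Only numpy, scipy, OpenCV 4.12 (cv2) and the standard library are available. Lean on these libraries where they do the work, as an engineer would, in place of code of your own. Each camera call takes 0.05 s, during which the arm holds its last target. There are 200 camera calls.

## Working session

There is one attempt and no reset: what is moved stays moved. The work goes in short steps, each a Python script; the robot and the scene stay as the last script left them, time stands still between calls to the robot, and variables do not carry over. Pictures are saved under pics/ and viewed, at most 10 in all, crops included, and the job is handed in when it is done.

```bash
mkdir -p pics
cat > h.py <<'E'
import numpy as np, cv2
from station import ctrl, fingers, solver, vision, readout
def snap(cam,name):
    d=vision.capture(cam); cv2.imwrite(f'pics/{name}.png',d['image'][:,:,::-1]); np.savez(f'pics/{name}.npz',**d); return d
def ray(name,uv,z):
    d=np.load(f'pics/{name}.npz'); K=d['mtx'];T=d['extrinsics']
    r=T[:3,:3]@np.linalg.solve(K,[uv[0],uv[1],1.]); o=T[:3,3]
    return o+r*(z-o[2])/r[2]
def proj(name,P):
    d=np.load(f'pics/{name}.npz'); K=d['mtx'];T=np.linalg.inv(d['extrinsics'])
    p=(T[:3,:3]@np.atleast_2d(P).T).T+T[:3,3]; q=(K@p.T).T; return q[:,:2]/q[:,2:]
E
python3 - <<'E'
from h import *
for c in('top','scene'):
    d=snap(c,c+'0'); print(d['mtx'],d['extrinsics'].round(3))
print(readout.get_orientation(),readout.get_tcp_pos(),readout.get_time_s())
E
```

```text
[[485.74840072   0.         318.53241625]
 [  0.         485.74840072 242.0545315 ]
 [  0.           0.           1.        ]] [[ 0.02  -0.986  0.167  0.362]
 [-1.    -0.021 -0.005 -0.109]
 [ 0.009 -0.166 -0.986  1.122]
 [ 0.     0.     0.     1.   ]]
[[454.57037506   0.         314.62939354]
 [  0.         454.57037506 237.8700445 ]
 [  0.           0.           1.        ]] [[ 0.579 -0.433  0.691 -0.223]
 [-0.815 -0.308  0.491 -0.676]
 [-0.    -0.847 -0.531  0.674]
 [ 0.     0.     0.     1.   ]]
[-0.6865677  -3.06527547  0.00325611] [0.23438841 0.49687419 0.24432912] 0.1
```

View pics/top0.png

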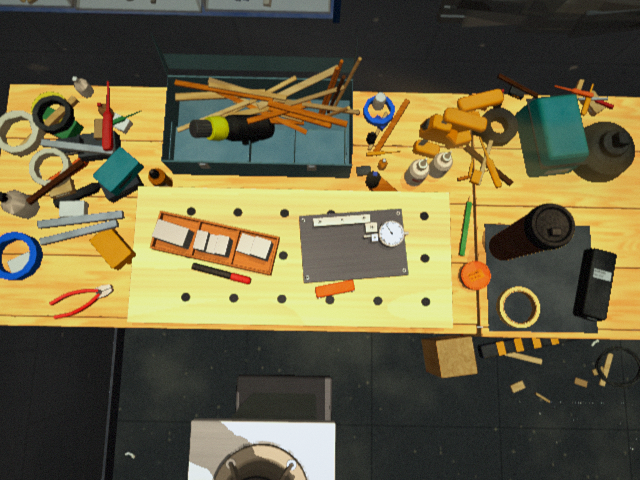

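View pics/scene0.png

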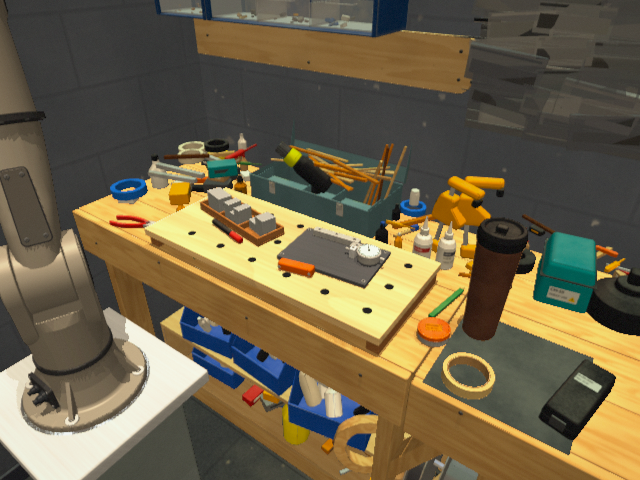

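Top view: tray at about (215,242) with blocks near (174,233), (212,242) and (255,247); gauge plate around (355,245), rail at (341,220), stop at (372,228), dial at (391,234). I'll enlarge both views to identify the plain block.

Run:
```python
from h import *
a=cv2.imread('pics/top0.png')[195:295,140:300]; b=cv2.imread('pics/top0.png')[195:295,285:425]; c=cv2.imread('pics/scene0.png')[180:290,190:400]
cv2.imwrite('pics/z1.png',cv2.resize(a,None,fx=5,fy=5,interpolation=cv2.INTER_CUBIC))
cv2.imwrite('pics/z2.png',cv2.resize(b,None,fx=5.7,fy=5.7,interpolation=cv2.INTER_CUBIC))
cv2.imwrite('pics/z3.png',cv2.resize(c,None,fx=3.8,fy=3.8,interpolation=cv2.INTER_CUBIC))
```

```text
(no output)
```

View pics/z1.png

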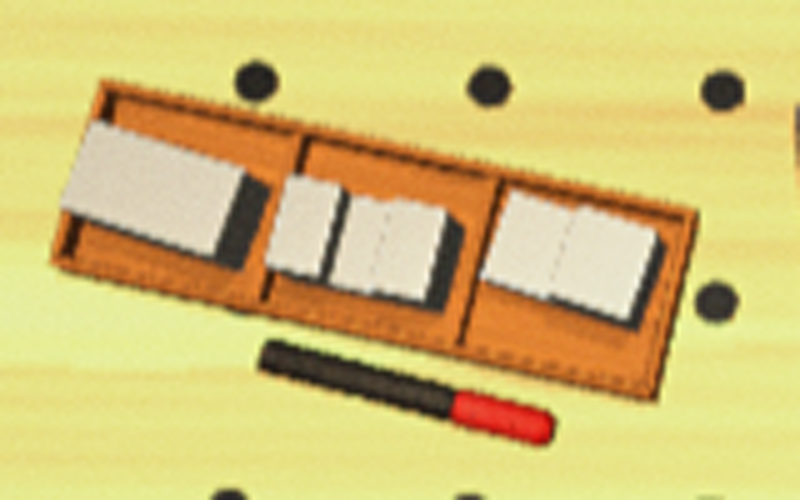

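View pics/z2.png

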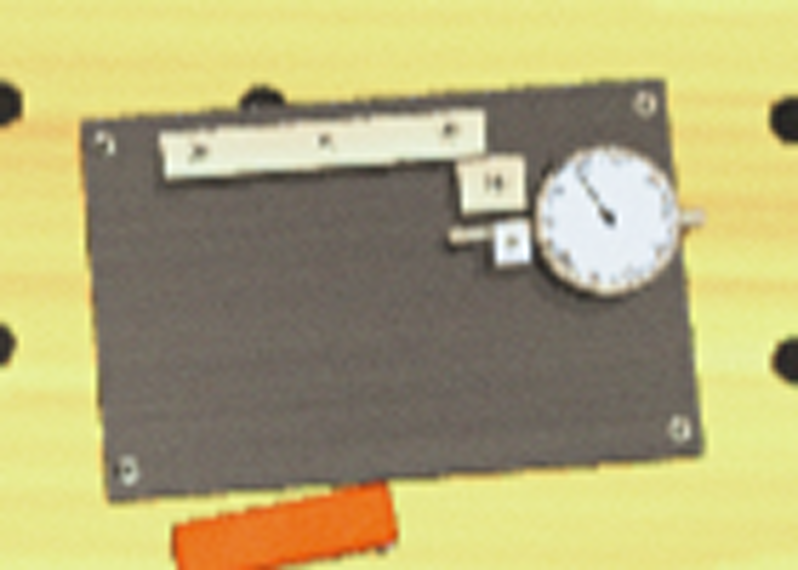

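View pics/z3.png

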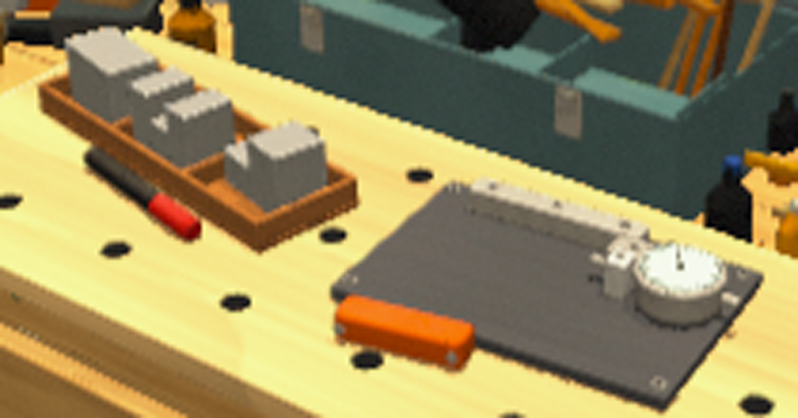

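z1/z3: the plain block is in the leftmost compartment (top corners in z1 at (95,120), (247,168), (215,258), (62,208)). The middle block is slotted and the right one is stepped. z2: plate corners at (80,122), (663,80), (705,455), (108,502); rail front top edge (167,181)–(487,157); stop face edge (460,158)–(465,214).

Run:
```python
from h import *
f=lambda p,s,o:[( (p[0]+.5)/s-.5+o[0]),((p[1]+.5)/s-.5+o[1])]
def pts(P,s,o,z): return np.array([ray('top0',f(p,s,o),z)[:2] for p in P])
def rect(n,Q):
    c=Q.mean(0); e=[np.linalg.norm(Q[i]-Q[(i+1)%4]) for i in range(4)]
    a=(Q[0]-Q[1])+(Q[3]-Q[2]); b=(Q[0]-Q[3])+(Q[1]-Q[2])
    print(n,c.round(4),np.round(e,4),'ang of y-axis(deg off +y)',np.degrees(np.arctan2(-a[0],a[1])).round(2),'x-axis',np.degrees(np.arctan2(b[1],b[0])).round(2))
    return c
rect('block',pts([(95,120),(247,168),(215,258),(62,208)],5,(140,195),.110))
rect('tray',pts([(103,80),(698,211),(655,400),(52,265)],5,(140,195),.079))
s=5.7;o=(285,195)
c=rect('plate',pts([(80,121),(664,80),(705,455),(108,502)],s,o,.067))
r=pts([(167,181),(487,157)],s,o,.085); t=pts([(460,158),(465,214)],s,o,.085)
rt=rect('railtop',pts([(160,133),(485,110),(487,157),(166,181)],s,o,.085))
st=rect('stoptop',pts([(458,160),(522,154),(526,208),(465,214)],s,o,.085))
print('rail',r,'stop',t)
# corner estimates
d=r[0]-r[1]; yh=d/np.linalg.norm(d); print('rail ang',np.degrees(np.arctan2(-yh[0],yh[1])))
xh=np.array([yh[1],-yh[0]])
tc=t.mean(0); print('corner', r[0]+yh*((tc-r[0])@yh))
for n,P in(('rail',r),('stop',t)): print(n,'in gauge',(P-c)@np.c_[xh,yh])
```

```text
block [0.5471 0.1991] [0.0685 0.0404 0.0688 0.0398] ang of y-axis(deg off +y) -16.64 x-axis -15.93
tray [0.5329 0.111 ] [0.2682 0.0845 0.2685 0.0841] ang of y-axis(deg off +y) -11.39 x-axis -10.83
plate [ 0.5352 -0.1904] [0.2292 0.1477 0.2291 0.149 ] ang of y-axis(deg off +y) 5.53 x-axis 5.63
railtop [ 0.5868 -0.1636] [0.1251 0.0184 0.1233 0.0189] ang of y-axis(deg off +y) 5.5 x-axis 5.41
stoptop [ 0.5731 -0.2281] [0.0247 0.0211 0.0235 0.0212] ang of y-axis(deg off +y) 6.82 x-axis 5.83
rail [[ 0.57153935 -0.10352649]
 [ 0.58357854 -0.22583138]] stop [[ 0.58296118 -0.21548649]
 [ 0.56117933 -0.21748217]]
rail ang 5.621853207317629
corner [ 0.58255685 -0.21545207]
rail in gauge [[ 0.04468429  0.08286926]
 [ 0.04468429 -0.04002674]]
stop in gauge [[ 0.04508331 -0.02967113]
 [ 0.02321072 -0.02952341]]
```

```bash
cat >> h.py <<'E'
from scipy.spatial.transform import Rotation as Ro
def ori(deg):
    """tool down, tool y at angle deg from world x"""
    t=np.radians(deg); y=np.array([np.cos(t),np.sin(t),0]); z=np.array([0,0,-1.]); x=np.cross(y,z)
    return Ro.from_matrix(np.c_[x,y,z]).as_rotvec()
def st(m=''):
    print(m,'t',round(readout.get_time_s(),2),'p',np.round(readout.get_tcp_pos(),4),'F',np.round(readout.get_contact_force(),1),'M',np.round(readout.get_moment(),2),'w',round(readout.get_width(),4))
E
python3 - <<'E'
from h import *
B=np.array([.5471,.1991]); C=np.array([.56,-.178])
for k in(0,180):
    print(k,[None if q is None else np.round(q,2) for q in (solver.ik([*B,.2],ori(-16.3+k)),solver.ik([*B,.097],ori(-16.3+k)),solver.ik([*C,.2],ori(5.55+k)),solver.ik([*C,.104],ori(5.55+k)))])
k=min((0,180),key=lambda k:abs(solver.ik([*B,.2],ori(-16.3+k))[6]))
print('use',k)
ctrl.move_ptp([*B,.2],ori(-16.3+k)); st('above')
ctrl.line_to([*B,.118],vel=.12); ctrl.line_to([*B,.097],vel=.05); st('down')
snap('scene','s1'); snap('top','t1')
cv2.imwrite('pics/s1z.png',cv2.resize(cv2.imread('pics/s1.png')[120:290,150:380],None,fx=3.4,fy=3.4))
E
```

```text
0 [array([-0.71,  0.43,  0.48,  1.51, -0.2 ,  1.26, -0.5 ]), array([-0.71,  0.53,  0.47,  1.64, -0.27,  1.04, -0.44]), array([-0.35,  0.56,  0.97,  1.5 , -0.47,  1.33,  0.76]), array([-0.32,  0.64,  0.9 ,  1.62, -0.54,  1.14,  0.82])]
180 [array([-0.4 ,  0.4 ,  0.02,  1.49, -0.01,  1.24,  2.49]), array([-0.36,  0.5 , -0.02,  1.62,  0.01,  1.02,  2.47]), array([-0.42,  0.63,  1.13,  1.51, -0.57,  1.37, -2.3 ]), array([-0.42,  0.75,  1.12,  1.63, -0.71,  1.23, -2.19])]
use 0
above t 1.7 p [0.5461 0.2019 0.2   ] F [ 0.1 -0.7  0.5] M [0.03 0.01 0.02] w 0.0856
down t 3.1 p [0.547  0.199  0.0967] F [-0.9  0.4  0.4] M [-0.05 -0.04  0.04] w 0.0855
```

View pics/s1z.png

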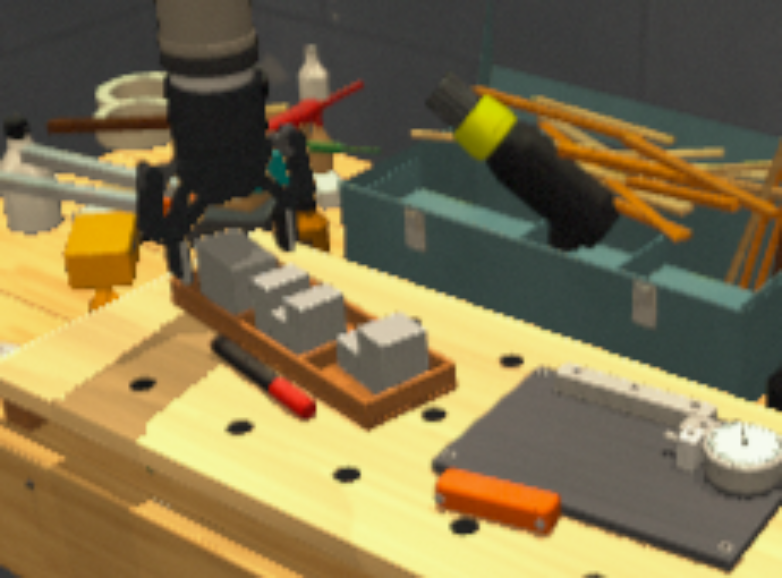

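The open fingers straddle the plain block at about (235,265) in the crop and clear the tray walls. I'll grip, lift and carry.

```bash
cat >> h.py <<'E'
G=5.55; c,s=np.cos(np.radians(G)),np.sin(np.radians(G)); RG=np.array([[c,-s],[s,c]]); CORN=np.array([.5826,-.2155])
def gw(x,y): return CORN+RG@np.array([x,y])
E
python3 - <<'E'
from h import *
fingers.clamp(70); st('grip')
p=readout.get_tcp_pos(); ctrl.line_to([p[0],p[1],.13],vel=.05); st('lift'); ctrl.line_to([p[0],p[1],.2],vel=.12)
P=gw(-.030,.052)
ctrl.move_ptp([*P,.2],ori(G)); st('over')
ctrl.line_to([*P,.125],vel=.12); ctrl.wait(.3); st('low')
snap('scene','s2'); snap('top','t2')
a=cv2.resize(cv2.imread('pics/s2.png')[170:300,250:400],None,fx=2.6,fy=2.6)
b=cv2.resize(cv2.imread('pics/t2.png')[175:305,280:430],None,fx=2.6,fy=2.6)
cv2.imwrite('pics/c2.png',np.hstack([a,b]))
E
```

```text
grip t 3.69 p [0.5477 0.1992 0.0975] F [ 0.8 -0.7  2.2] M [-0.02 -0.07 -0.02] w 0.0386
lift t 4.5 p [0.5475 0.1991 0.1298] F [-0.8  0.  -4.5] M [-0.01  0.04  0.06] w 0.0387
over t 6.6 p [ 0.5483 -0.1644  0.1995] F [-0.2  1.  -4.4] M [ 0.08 -0.03  0.  ] w 0.0386
low t 7.67 p [ 0.5481 -0.1668  0.1257] F [ 0.7 -0.5 -4.4] M [-0.02 -0.01  0.  ] w 0.0388
```

View pics/c2.png

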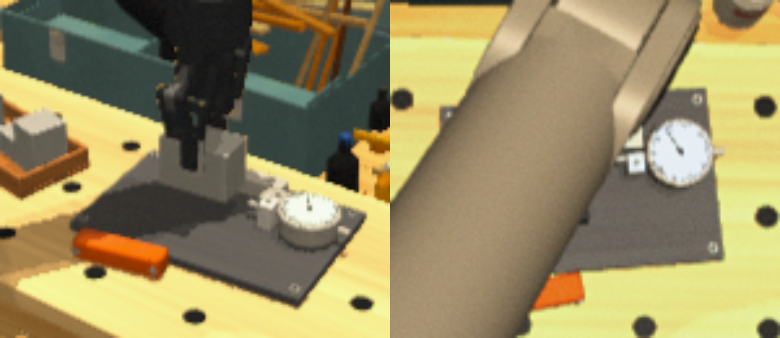

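The left half (scene) shows the block held level above the plate, clear of stop and dial. The top view is blocked by the arm. Next I lower until contact, then press against rail and stop by force.

```bash
cat >> h.py <<'E'
def F():
    a=[]
    for _ in range(5): a.append(readout.get_contact_force()); ctrl.wait(.02)
    f=np.mean(a,0); return np.array([*(RG.T@f[:2]),f[2]])   # gauge axes
def push(cmd,d,test,n,step):
    """step commanded gauge-frame target cmd(x,y,z) along d until test(F)"""
    for i in range(n):
        cmd=cmd+np.array(d)*step
        ctrl.line_to([*gw(cmd[0],cmd[1]),cmd[2]],ori(G),vel=.02)
        f=F()
        if test(f): break
    p=readout.get_tcp_pos(); g=RG.T@(np.array(p[:2])-CORN)
    print(d,'cmd',cmd.round(4),'act',np.round([*g,p[2]],4),'Fg',f.round(1),'M',np.round(readout.get_moment(),2),'t',round(readout.get_time_s(),1)); return cmd
E
python3 - <<'E'
from h import *
cmd=np.array([-.030,.052,.107]); ctrl.line_to([*gw(*cmd[:2]),cmd[2]],ori(G),vel=.06); ctrl.wait(.2); print(F())
cmd=push(cmd,[0,0,-1],lambda f:f[2]>-1.5,12,.0005)
cmd=push(cmd,[1,0,0],lambda f:f[0]<-5,16,.001)
np.save('cmd.npy',cmd); st()
E
```

```text
[ 0.07777555  0.18504116 -4.29784243]
[0, 0, -1] cmd [-0.03   0.052  0.104] act [-0.0298  0.0519  0.1045] Fg [-1.1  0.5  0.2] M [0.05 0.28 0.  ] t 10.5
[1, 0, 0] cmd [-0.016  0.052  0.104] act [-0.0176  0.0516  0.1045] Fg [-5.4  0.6  8.9] M [0.06 1.14 0.  ] t 15.2
 t 15.18 p [ 0.5601 -0.1659  0.1045] F [-6.3  0.   9.1] M [0.06 1.14 0.  ] w 0.0391
```

Run:
```python
from h import *
def tilt():
    R=Ro.from_rotvec(readout.get_orientation()).as_matrix(); print('tool z',R[:,2].round(4),'yaw',np.degrees(np.arctan2(R[1,1],R[0,1])).round(2))
cmd=np.load('cmd.npy'); tilt()
cmd=push(cmd,[0,0,1],lambda f:f[2]<1,6,.0003); tilt()
cmd=push(cmd,[0,-1,0],lambda f:f[1]>2.0,18,.001); tilt()
cmd=push(cmd,[0,-1,0],lambda f:f[1]>8,12,.0008); tilt()
np.save('cmd.npy',cmd); st()
```

```text
tool z [-2.8e-03  2.0e-04 -1.0e+00] yaw 5.5
[0, 0, 1] cmd [-0.016   0.052   0.1058] act [-0.0176  0.0516  0.1046] Fg [-5.2 -1.9 -1. ] M [-0.46  1.09 -0.03] t 17.2
tool z [-3.4e-03 -4.0e-04 -1.0e+00] yaw 5.51
[0, -1, 0] cmd [-0.016   0.048   0.1058] act [-0.0176  0.0504  0.1047] Fg [-6.1  2.8  2. ] M [ 0.26  1.33 -0.12] t 18.5
tool z [-0.0048  0.0039 -1.    ] yaw 5.59
[0, -1, 0] cmd [-0.016   0.0384  0.1058] act [-0.0176  0.0409  0.1047] Fg [-6.   2.6  1.6] M [ 0.34  1.4  -0.06] t 22.5
tool z [-0.005   0.0041 -1.    ] yaw 5.6
 t 22.51 p [ 0.5611 -0.1765  0.1047] F [-6.8  2.5  1.8] M [ 0.34  1.4  -0.06] w 0.0388
```

Sliding friction so far is about 2.6 N; I'll continue to the plunger and stop.

```bash
cat >> h.py <<'E'
def tilt():
    R=Ro.from_rotvec(readout.get_orientation()).as_matrix(); print('tool z gauge',(RG.T@R[:2,2]).round(4),'yaw',np.degrees(np.arctan2(R[1,1],R[0,1])).round(2))
E
python3 - <<'E'
from h import *
cmd=np.load('cmd.npy')
for lim in (4,6,8,12):
    cmd=push(cmd,[0,-1,0],lambda f:f[1]>lim,14,.0008); tilt()
np.save('cmd.npy',cmd); st()
snap('scene','s3'); snap('top','t3')
a=cv2.resize(cv2.imread('pics/s3.png')[190:300,290:400],None,fx=3.6,fy=3.6)
b=cv2.resize(cv2.imread('pics/t3.png')[190:300,310:420],None,fx=3.6,fy=3.6)
cv2.imwrite('pics/c3.png',np.hstack([a,b]))
E
```

```text
[0, -1, 0] cmd [-0.016   0.0352  0.1058] act [-0.0176  0.039   0.1047] Fg [-7.1  4.7  3.5] M [ 0.75  1.59 -0.09] t 23.8
tool z gauge [-0.005   0.0067] yaw 5.63
[0, -1, 0] cmd [-0.016   0.0312  0.1058] act [-0.0176  0.036   0.1048] Fg [-7.6  6.3  4. ] M [ 0.96  1.75 -0.15] t 25.5
tool z gauge [-0.0053  0.0082] yaw 5.65
[0, -1, 0] cmd [-0.016   0.0272  0.1058] act [-0.0176  0.0335  0.1048] Fg [-8.1  8.2  6.6] M [ 1.39  1.9  -0.15] t 27.2
tool z gauge [-0.0059  0.0107] yaw 5.7
[0, -1, 0] cmd [-0.016   0.024   0.1058] act [-0.0176  0.0334  0.1049] Fg [-9.9 12.3 10. ] M [ 2.23  2.33 -0.31] t 28.5
tool z gauge [-0.007   0.0156] yaw 5.79
 t 28.51 p [ 0.5619 -0.184   0.1049] F [-10.6  10.5  10.1] M [ 2.23  2.33 -0.31] w 0.0386
```

View pics/c3.png

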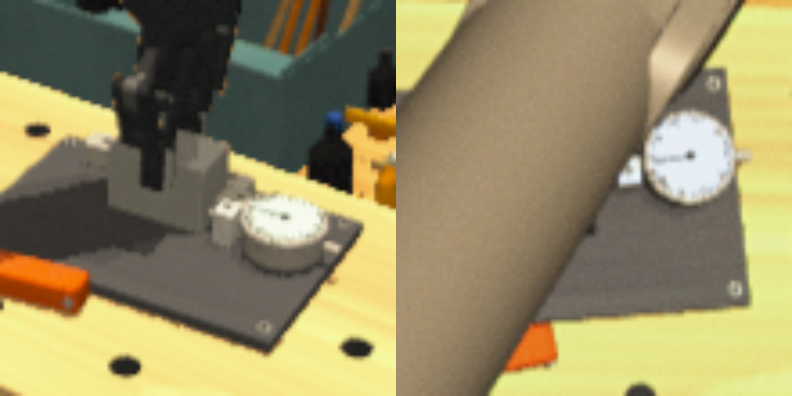

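The picture shows the block in the corner, its end at the stop (about (225,190) left half), and the dial needle has moved. Travel ended at the stop, but the load has tilted the tool by about 0.9°, so I'll bring the attitude back level and trim the forces.

```bash
cat >> h.py <<'E'
def trim(n,cmd,rc,tgt,yaw,kf=np.array([1/6000,1/4500,1/6000]),kr=.5):
    for i in range(n):
        f=F(); R=Ro.from_rotvec(readout.get_orientation()); D=Ro.from_rotvec(ori(yaw))
        e=(D*R.inv()).as_rotvec(); rc=rc+kr*e
        cmd=cmd+np.clip((f-tgt)*kf*np.array([1,1,1]),-.0015,.0015)
        ctrl.line_to([*gw(cmd[0],cmd[1]),cmd[2]],(Ro.from_rotvec(rc)*Ro.from_rotvec(ori(G))).as_rotvec(),vel=.02)
        p=readout.get_tcp_pos(); g=RG.T@(np.array(p[:2])-CORN)
        print(round(readout.get_time_s(),1),'F',f.round(1),'err mrad',(e*1e3).round(1),'act',np.round([*g,p[2]],4),'Mz',round(readout.get_moment()[2],2))
    np.savez('st.npz',cmd=cmd,rc=rc); return cmd,rc
E
python3 - <<'E'
from h import *
trim(8,np.load('cmd.npy'),np.zeros(3),np.array([-8,11,0.]),5.5)
E
```

```text
28.9 F [-9.8 12.1  9.9] err mrad [-14.9  -8.5  -4.9] act [-0.0177  0.0335  0.1048] Mz -0.18
29.3 F [-6.3 10.3  1.8] err mrad [-6.5 -4.2 -2.8] act [-0.0177  0.0335  0.1047] Mz -0.13
29.6 F [-6.4 10.   1.1] err mrad [-3.6 -2.9 -1.5] act [-0.0176  0.0336  0.1047] Mz -0.11
29.9 F [-7.  10.3  0.8] err mrad [-2.3 -2.3 -0.9] act [-0.0176  0.0336  0.1047] Mz -0.12
30.3 F [-6.7 10.7  0.7] err mrad [-1.4 -1.6 -0.6] act [-0.0177  0.0336  0.1047] Mz 0.01
30.6 F [-6.9 10.6  0.2] err mrad [-0.8 -1.3 -0.4] act [-0.0176  0.0336  0.1047] Mz -0.04
30.9 F [-7.3 10.6  1. ] err mrad [-0.6 -1.2 -0.3] act [-0.0177  0.0336  0.1046] Mz -0.01
31.3 F [-7.1 11.2  0.2] err mrad [-0.5 -0.9 -0.2] act [-0.0177  0.0336  0.1046] Mz 0.05
```

Level, with balanced forces. A quick yaw probe will show whether the block is flush on the rail.

Run:
```python
from h import *
d=np.load('st.npz'); cmd,rc=d['cmd'],d['rc']
for a in (0,4,8,12,8,4,0,-4,-8,-12,-8,-4,0):
    r=rc+np.array([0,0,a*1e-3])
    ctrl.line_to([*gw(cmd[0],cmd[1]),cmd[2]],(Ro.from_rotvec(r)*Ro.from_rotvec(ori(G))).as_rotvec(),vel=.02); f=F()
    R=Ro.from_rotvec(readout.get_orientation()).as_matrix(); p=readout.get_tcp_pos(); g=RG.T@(np.array(p[:2])-CORN)
    print(a,'yaw mrad',round(1e3*(np.arctan2(R[1,1],R[0,1])-np.radians(5.5)),2),'Mz',round(readout.get_moment()[2],3),'F',f.round(1),'act',np.round(g*1e3,2),round(readout.get_time_s(),1))
```

```text
0 yaw mrad 0.07 Mz 0.033 F [-7.3 10.8  0.1] act [-17.67  33.6 ] 31.6
4 yaw mrad 3.15 Mz -0.173 F [-7.  11.   0.1] act [-17.72  33.59] 31.9
8 yaw mrad 6.87 Mz -0.281 F [-7.8 10.9  0.4] act [-17.82  33.59] 32.3
12 yaw mrad 10.71 Mz -0.312 F [-7.5 10.8  0.1] act [-17.91  33.54] 32.6
8 yaw mrad 6.97 Mz -0.261 F [-7.8 11.   0.2] act [-17.82  33.61] 32.9
4 yaw mrad 3.27 Mz -0.154 F [-7.5 11.4  0.5] act [-17.72  33.59] 33.3
0 yaw mrad 0.03 Mz 0.02 F [-7.9 10.7  0.1] act [-17.65  33.63] 33.6
-4 yaw mrad -2.71 Mz 0.261 F [-8.1 10.4 -0.2] act [-17.7   33.62] 33.9
-8 yaw mrad -6.09 Mz 0.324 F [-7.8 11.   0.3] act [-17.73  33.68] 34.3
-12 yaw mrad -9.83 Mz 0.43 F [-8.5 10.3  1. ] act [-17.84  33.71] 34.6
-8 yaw mrad -6.6 Mz 0.32 F [-7.9 10.8  0.2] act [-17.79  33.7 ] 34.9
-4 yaw mrad -2.93 Mz 0.186 F [-7.8 11.3 -0.1] act [-17.69  33.65] 35.3
0 yaw mrad -0.01 Mz -0.048 F [-7.5 10.8  0.2] act [-17.67  33.64] 35.6
```

The moment slope is steepest and the block is closest to the rail at yaw 5.5°, so it is flush. I'll firm up slightly, hold, check and hand in.

Run:
```python
from h import *
d=np.load('st.npz'); trim(6,d['cmd'],d['rc'],np.array([-10,13,.5]),5.5)
ctrl.wait(1); print(F()); tilt(); st()
snap('scene','s4')
cv2.imwrite('pics/c4.png',cv2.resize(cv2.imread('pics/s4.png')[170:300,190:400],None,fx=3.8,fy=3.8))
```

```text
35.9 F [-7.6 10.9  0.4] err mrad [-0.2 -0.8 -0. ] act [-0.0177  0.0336  0.1046] Mz -0.05
36.3 F [-8.9 12.2  1.7] err mrad [-1.  -1.4 -0.1] act [-0.0177  0.0336  0.1046] Mz -0.05
36.6 F [-8.9 11.7  1. ] err mrad [-0.8 -1.3 -0.1] act [-0.0177  0.0336  0.1046] Mz -0.05
36.9 F [-9.1 12.2  1.2] err mrad [-0.9 -1.1 -0.1] act [-0.0177  0.0336  0.1046] Mz -0.04
37.3 F [-9.3 12.4  1. ] err mrad [-0.7 -1.  -0. ] act [-0.0176  0.0336  0.1046] Mz 0.01
37.6 F [-9.5 12.7  1.2] err mrad [-0.6 -0.9 -0.1] act [-0.0176  0.0336  0.1046] Mz -0.02
[-9.61495338 12.8973347   0.60145395]
tool z gauge [-0.0006  0.0005] yaw 5.51
 t 38.69 p [ 0.5618 -0.1838  0.1047] F [-10.6  11.3   1.1] M [ 2.6   2.35 -0.06] w 0.0391
```

View pics/c4.png

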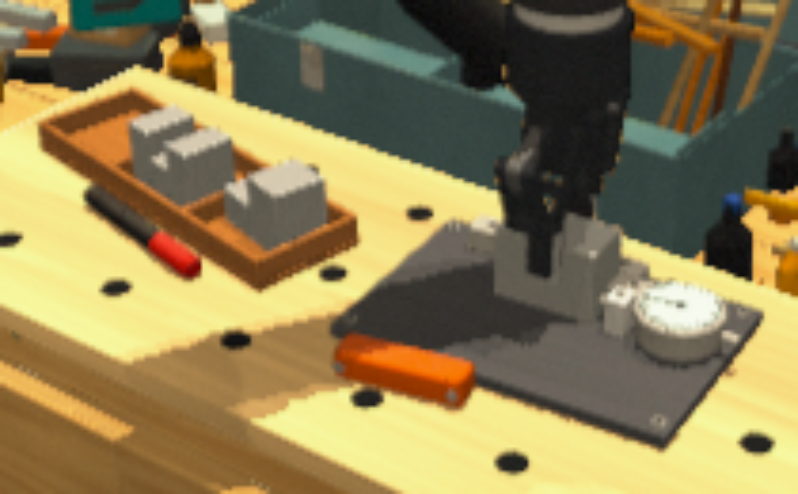

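The block sits flat in the corner at about (560,265) against the stop. The other two blocks, the marker and the hex set haven't moved.

```bash
python3 -c "
from h import *
print(ctrl.sign_off())"
```

```text
the job is handed in; nothing more can be done
None
```

I handed the job in at about 39 s with the plain block flat on the plate and still gripped, pressed against the back rail with about 10 N and the end stop with about 13 N in total (friction and plunger included). The plunger was pushed in by about 6 mm, judged from the arm's travel and the dial needle, and the last picture showed the other two blocks, the marker and the hex set undisturbed.

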